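# Ready the vibrating table for a casting

### The arm

A 7-joint arm with a two-finger parallel gripper is mounted at the origin on the work surface. World frame = base frame: x ahead of the robot, y to its left, z up, the work surface at z = 0. Lengths are in m, angles in rad, forces in N, time in s.
With the tool pointing down it reaches from about 0.4 to 0.85 m from the base axis. Payload 4.4 kg.
Tool frame: the origin (TCP) lies midway between the tips of the shut fingers; the grasp point (between the pads) lies 19 mm behind it; z points along the fingers, y is the line along which they close (so a half turn about z gives the same grasp; the last joint's range is limited). The gripper opens to 94 mm and grips with 3 to 60 N. Pads are 16 mm wide; open, the fingers measure 119 mm over their backs; the gripper's body (75 mm by 177 mm) begins 78 mm behind the grasp point.
Start: joints at [-1.18, 0.628, 0.038, 1.517, -0.027, 0.996, -0.02], TCP at [0.287, 0.583, 0.205] pointing down, gripper open.
Joint ranges: [-3.06, 3.06], [-0.37, 2.12], [-1.25, 1.32], [0.18, 2.47], [-1.1, 4.24], [0.23, 1.98], [-2.94, 2.94]. Speed limits (rad/s): [2.57, 2.57, 3.14, 3.14, 3.14, 3.14, 3.14].

### API

Orientations are given as a unit quaternion [x, y, z, w].
In Python, from cell import robot gives the robot as it stands.
- The arm moves only by the tool move_arm, never from a script. Its argument "steps" is a list that holds one entry, the list of rows, each a list of 7 numbers: the shift along the tool's x, y, z in m, then the turn, a rotation vector about the tool's x, y, z in rad, then the opening, from 0 (shut) to 1 (fully open). In form: [[[tx, ty, tz, rx, ry, rz, jaw], ...]]. A call has 1 to 20 rows; each row shifts and turns the commanded pose from where the row before left it, along the tool's axes as they then stand; what a row does not reach is not made up. A row lasts 1/12 s, in which the tool goes at most 41.7 mm and 7.16 degrees, less where a joint would pass 70% of its speed; a pose out of reach is approached as far as the arm can. A call is refused whole if a number of a shift passes 0.0417 or a number of a turn 0.125, either way. A call with a gripper value outside its range is refused whole. The fingers move at their own pace and stop on an object; "newtons" is the grip in N (left out, the last holds). Time passes only in rows, so rows that do not move let the fingers close. It gives the time, the measured TCP pose, the force, the opening and the grip force at its end, in the units of the state.
- robot.sense(): the state, without advancing time (a new reading comes with each control period).
- robot.snapshot(name): name is "scene" or "top"; returns the picture (384x512x3 uint8, blue, green, red); there is no depth.
- robot.camera_model(name): a dict with "mtx" (3x3 intrinsics, pixels), "pose" (4x4, takes a point from camera to world coordinates). Camera axes: x right, y down, z forward; pixel columns grow to the right and rows downward; lengths in m; the calibration is good to about 2 mm. A picture is of the moment at which its call begins. camera_model takes no time and is no camera call.
- robot.close_job(): hands the job in; it is judged then, once.
The state is a dict: "clock": time; "joints": joint angles; "dq": joint speeds; "joint_efforts": joint torques, N m; "position": TCP position; "tcp_rot": TCP orientation; "wrist_force": force on the tool from outside, world axes, zero at the start; "moment": the same for the moment, N m; "opening": opening from 0.0 (shut) to 1.0 (fully open); "grip_force": force on a finger pad.
Only numpy, scipy, OpenCV 4.12 (cv2) and the standard library are available. Lean on these libraries where they do the work, as an engineer would, in place of code of your own. Each camera call takes 0.05 s, during which the arm holds its last target. There are 200 camera calls.

### The job

Get the vibrating table ready for the next casting: gently set the plaster mould with the tapered nose into the matching pocket on its plate, nose to the tapered end, so that it lies flat on the plate inside the cleats, and turn the speed dial on the sloping console until its pointer stands at the steel index tab on the scale. The tab marks the wanted speed, so do not shift it, and leave the plain square-ended mould and the other things on the table where they are.

Things in the scene. Friction and masses are not known exactly. Their poses are not given: they have to be found in the camera images.
- machine: Fixed grey machine, 290 (x) x 200 (y) mm; origin at table height, z up, x from its front to its back. The front is a console sloping up to the back at 35 degrees: panel 110 (along the slope) x 200 mm, centre at (-90, 0, 51.5) mm, normal (-0.574, 0, 0.819). Behind it lies a level steel plate, 96 mm high, x = -35 to 155 mm, with the pocket. The console faces left and away from the robot.
- pocket (a point): Centre of the floor of the pocket, on the steel plate, 96 mm above the table; axes as the machine's. The pocket is 105 (x) x 61 (y) mm inside, bounded by aluminium cleats 8 mm thick and 10 mm high, the two corners at its +x end cut off at 45 degrees by 14 mm like the mould: 2.5 mm of play all round the mould.
- mould: The loose plaster mould, about 0.28 kg, 100 (x) x 56 (y) x 45 (z) mm, with a tapered nose: the two corners at its +x end are cut off at 45 degrees by 14 mm. Origin at the centre of the underside, +x to the nose. It stands upright on the table on one side of the machine, the plain mould on the other.
- plain_mould: A loose plaster mould of the same size, 100 x 56 x 45 mm, but with four square corners; not wanted, to stay. Origin at the centre of the underside.
- dial (a joint): Angle in rad, 0 to 4.71, of the black bar-grip dial at the panel's centre, growing clockwise as one looks at the panel. At 0 the pointer is 135 degrees anticlockwise from straight up the slope, at 2.36 it points straight up the slope. It is set when it equals index. Turns stiffly (0.04 N m) and stays.
- dial_grip (a point): Point on the dial's axis, 31 mm above the panel, where to grip. x: along the bar to the pointer end; z: panel normal, 35 degrees from vertical. The bar is 14 mm wide (y), x = -22 to +22 mm plus a pointed nose to +29 mm, and stands 10 to 40 mm above the panel on a disc of 26 mm radius. A white line on top marks the pointer end.
- dial_tip (a point): Tip of the dial's pointer, 29 mm from its axis, 24 mm above the panel; axes as dial_grip.
- index (a joint): The steel index tab on the rim of the scale: its angle in rad, on the same scale as the dial. It differs from run to run and stays still.
- index_tip (a point): Inner point of the index tab, 36.5 mm from the dial's axis, 3.5 mm above the panel; the tab reaches outwards from here to 54 mm, 8 mm wide, up to 8 mm above the panel. x runs radially outwards.
- index_line (a point): Point in the air where the dial's tip is when the dial is set: 29 mm from the dial's axis in the index tab's direction, 24 mm above the panel.
- bowl: White bowl, 120 across, 50 mm high, loose; origin at the centre of its underside.
- tin: Green tin, 70 across, 120 mm high, loose; origin at the centre of its underside.
- brush: Brush lying on the table between the robot and the machine, loose, lengthwise along its x.
- spatula: Spatula lying on the table between the robot and the machine, loose, lengthwise along its x.
- pan: Dark steel pot, 140 across, 90 mm high, loose; origin at the centre of its underside.
- dish: Shallow white plate, 130 across, 18 mm high, loose; origin at the centre of its underside.
Things that resemble listed ones, but are neither listed nor needed, are in the scene too. What is shaped like the mould but blue or pink is not meant.

How it is judged:
At the end, for the whole second after the job is handed in: The tapered mould lies in the pocket: its underside within 3 mm of the plate, within 5 mm of the pocket's centre along each side, square to it within 0.1 rad and flat within 0.05 rad, at rest; the dial's pointer tip is within 4.2 mm (8 degrees) of the index tab's line, and the dial stands still (x of mould in the frame of pocket between -0.005 and 0.005 m and y of mould in the frame of pocket between -0.005 and 0.005 m and z of mould in the frame of pocket between -0.003 and 0.003 m and angle between the x axis of mould and the x axis of pocket, either way round below 0.1 rad and angle between the z axis of mould and the z axis of pocket, either way round below 0.05 rad and distance between dial_tip and index_line below 0.0042 m and linear speed of mould below 0.02 m/s and velocity of joint dial between -0.1 and 0.1 rad/s); the robot touches nothing.
It fails at once if the mould is dropped (falls at over 0.4 m/s, about 8 mm of free fall, with no finger on it) (linear speed of mould above 0.4 m/s and contact force between mould and the fingers below 0.1 N).
It fails at once if the mould is forced onto the machine (contact force above 60 N) (contact force between mould and machine above 60 N).
It fails at once if the index tab is shifted by more than 4 mm (distance of index_tip from where it was at the start of the episode above 0.004 m).
It fails at once if the plain mould or another thing on the table is moved by more than 30 mm (distance of any of plain_mould, bowl, tin, brush, spatula, pan, dish from where it was at the start of the episode above 0.03 m).
It also fails if it takes over 72 s, if anything falls off the work surface, if the arm or the gripper's body presses on something with over 40 N, if the wrist force passes 120 N, or if a joint passes its speed limit or range.

## Working session

There is one attempt and no reset: what is moved stays moved. The work goes in short steps, Python scripts to look and compute and a tool call to move; the robot and the scene stay as the last step left them, time stands still between calls to the robot, and variables do not carry over. Pictures are saved under pics/ and viewed, at most 10 in all, crops included, and the job is handed in when it is done.

Besides the shell and the picture viewer there is one more tool, called as name(argument=value, ...) on one line, values as JSON. move_arm: Moves the arm, as the interface text tells. Its arguments: {"type":"object","properties":{"steps":{"type":"array"},"newtons":{"type":"number"}},"required":["steps"]}

```bash
mkdir -p pics; ls
python3 - <<'E'
from cell import robot
import cv2
for n in("scene","top"):
    im=robot.snapshot(n); cv2.imwrite(f"pics/{n}0.png",im)
    m=robot.camera_model(n); print(n,m["mtx"],m["pose"])
s=robot.sense(); print(s)
E
```

```text
pics
scene [[377.27783273   0.         256.00319418]
 [  0.         377.27783273 192.93998837]
 [  0.           0.           1.        ]] [[ 0.11242462  0.71307463 -0.69201537  1.34065139]
 [ 0.99364    -0.08512388  0.07371212 -0.0584837 ]
 [-0.00634479 -0.69590121 -0.7181095   0.98876866]
 [ 0.          0.          0.          1.        ]]
top [[465.37391644   0.         256.96745901]
 [  0.         465.37391644 190.8555783 ]
 [  0.           0.           1.        ]] [[-3.78402063e-03 -9.81104713e-01  1.93440491e-01  1.77699480e-01]
 [-9.99992409e-01  3.89220633e-03  1.79228567e-04  3.74189945e-02]
 [-9.28752295e-04 -1.93438344e-01 -9.81111994e-01  1.60499997e+00]
 [ 0.00000000e+00  0.00000000e+00  0.00000000e+00  1.00000000e+00]]
{'clock': 0.1, 'joints': array([-1.17980134,  0.62922637,  0.03844747,  1.51823921, -0.02697752,
        0.99630935, -0.02001126]), 'dq': array([-1.32493005e-03, -2.33617961e-03,  2.07947521e-03, -1.71267197e-03,
        6.30091897e-04, -2.65206194e-05,  9.30297865e-04]), 'joint_efforts': array([ 3.68710753e-03, -5.50792623e+01,  1.14790086e+00, -1.87117088e+01,
       -5.20590786e-02,  1.92011485e-02,  3.89314130e-05]), 'position': array([0.28641886, 0.58283852, 0.20467301]), 'tcp_rot': array([ 2.26417122e-01,  9.74030079e-01, -8.14319053e-04, -1.71253845e-04]), 'wrist_force': array([-0.09200109, -0.21061939, -0.00563725]), 'moment': array([-0.03620687,  0.03251594, -0.01010158]), 'grip_force': 0.0, 'opening': 1.0020223885312671}
```

View pics/scene0.png

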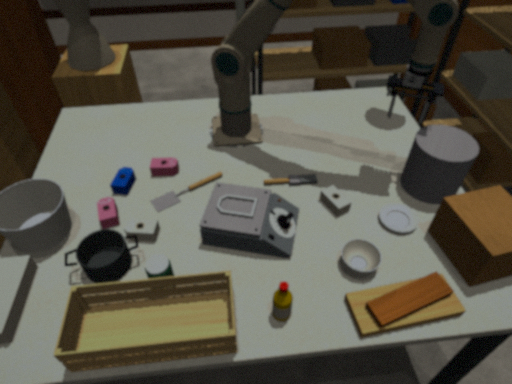

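View pics/top0.png

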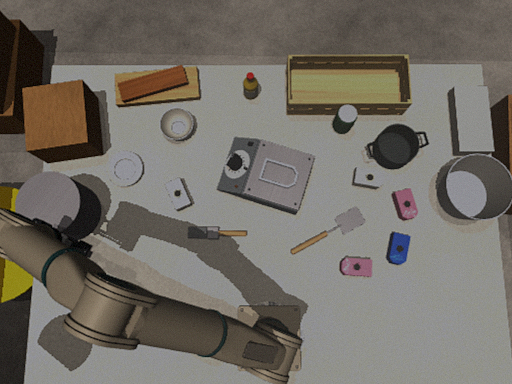

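The scene view shows the machine at about (250,218), and the top view shows it at (266,174). In the top view, what could pass for the mould is white at (178,194), white at (367,177), pink at (404,204) and (356,266), and blue at (399,248). Only the two white ones qualify, so I'll crop both of them and the machine.

Run:
```python
import cv2,numpy as np
t=cv2.imread("pics/top0.png")
r=lambda c,f,s:cv2.resize(c,s,interpolation=cv2.INTER_CUBIC)
a=r(t[165:225,145:205],0,(300,300));b=r(t[150:210,337:397],0,(300,300))
c=r(t[130:220,210:320],0,(488,400))[:, :]
o=np.zeros((600,800,3),np.uint8);o[:300,:300]=a;o[300:,:300]=b;o[100:500,306:794]=c
cv2.imwrite("pics/crop1.png",np.clip(o*1.3,0,255).astype(np.uint8))
```

```text
(no output)
```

View pics/crop1.png

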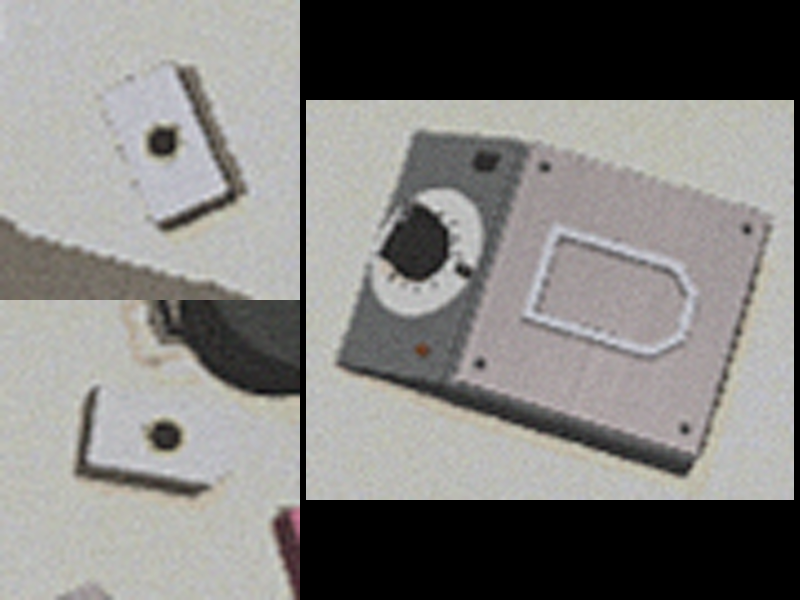

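The crop shows that the white block at top (367,177) has its right-hand corners cut off, so that is the mould, with its nose to image right. The one at (178,194) has four square corners and is the plain mould. Next I'll average frames for cleaner measurements.

```bash
cat > h.py <<'E'
import cv2,numpy as np
from cell import robot
def avg(n,k=10):
    return np.mean([robot.snapshot(n).astype(float) for _ in range(k)],0)
def ray(n,uv,z):
    m=robot.camera_model(n);K,P=m["mtx"],m["pose"]
    uv=np.atleast_2d(uv).astype(float)
    d=np.c_[uv,np.ones(len(uv))]@np.linalg.inv(K).T@P[:3,:3].T
    o=P[:3,3];return o+d*((z-o[2])/d[:,2])[:,None]
def proj(n,X):
    m=robot.camera_model(n);K,P=m["mtx"],m["pose"]
    c=(np.atleast_2d(X)-P[:3,3])@P[:3,:3];p=c@K.T;return p[:,:2]/p[:,2:]
E
python3 - <<'E'
from h import *
t=avg("top");s=avg("scene");np.savez("a.npz",top=t,scene=s)
z=lambda im,x0,y0,w,h,f:cv2.resize(np.clip(im[y0:y0+h,x0:x0+w]*1.3,0,255).astype(np.uint8),(w*f,h*f),interpolation=cv2.INTER_CUBIC)
o=np.zeros((600,800,3),np.uint8)
a=z(t,212,133,50,65,8);o[:520,:400]=a
b=z(s,255,195,50,50,8);o[:400,400:]=b
c=z(t,345,155,45,40,5);o[400:600,400:625]=c
d=z(s,120,210,43,40,4);o[400:560,628:800]=d
cv2.imwrite("pics/z.png",o)
E
```

```text
(no output)
```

View pics/z.png

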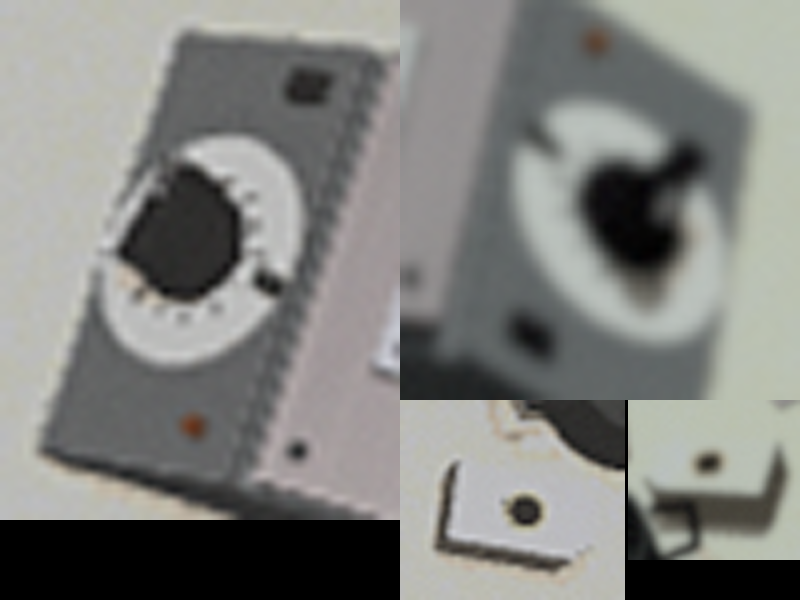

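The zoom shows the index tab at top pixel (245,168), the dial hub near (234,162), and the mould hole at (370,177). In the scene view, one end of the bar is at about (341,215). Next come the machine pose, the rectified dial panel and the mould pose.

```bash
cat > m.py <<'E'
from h import *
d=np.load("a.npz");t=d["top"];s=d["scene"]
def dark(im,uv,r=4):
    u,v=np.round(uv).astype(int);w=im[v-r:v+r+1,u-r:u+r+1].mean(2)
    k=np.clip(np.median(w)-10-w,0,None);yy,xx=np.mgrid[v-r:v+r+1,u-r:u+r+1]
    return np.array([(k*xx).sum(),(k*yy).sum()])/k.sum()
sc=np.array([dark(t,p) for p in [(263.9,145.1),(309.2,159.3),(295.2,204),(249.2,189.2)]])
S=ray("top",sc,.096);print("screws",S.round(4).tolist(),"sides",np.linalg.norm(S-np.roll(S,-1,0),axis=1).round(4))
ex=(S[1]-S[0]+S[2]-S[3]);ey=(S[0]-S[3]+S[1]-S[2])
print("yaw",np.arctan2(ex[1],ex[0]),np.arctan2(-ey[0],ey[1]),"centre",S.mean(0))
# cleats: bright ring
f=4
for n,im,(x0,y0,w,h) in (("top",t,(255,150,50,45)),("scene",s,(214,190,48,32))):
    c=cv2.resize(im[y0:y0+h,x0:x0+w].mean(2).astype(np.float32),None,fx=f,fy=f,interpolation=cv2.INTER_CUBIC)
    th,_=cv2.threshold(c.clip(0,255).astype(np.uint8),0,255,cv2.THRESH_OTSU)
    cs,hr=cv2.findContours((c>th).astype(np.uint8),cv2.RETR_CCOMP,cv2.CHAIN_APPROX_NONE)
    for q,hh in zip(cs,hr[0]):
        if cv2.contourArea(q)<1500: continue
        uv=(q[:,0]+.5)/f-.5+[x0,y0]
        P=ray(n,uv,.106)[:,:2];rr=cv2.minAreaRect(P.astype(np.float32)*1000)
        M=cv2.moments(np.round(P*1e5).astype(np.int32).reshape(-1,1,2))
        print(n,"hole" if hh[3]>=0 else "outer",th,np.round(rr,2) if 0 else rr,M["m10"]/M["m00"]/1e5,M["m01"]/M["m00"]/1e5)
# mould
for n,im,p in (("top",t,(370,177)),("scene",s,(140,225))):
    q=dark(im,p);print("mould hole",n,q,ray(n,q,.045))
q=dark(t,(245.4,168.1),3);print("tab",q)
E
python3 m.py
```

```text
screws [[0.6345, 0.0165, 0.096], [0.583, -0.1402, 0.096], [0.4265, -0.0897, 0.096], [0.4819, 0.0676, 0.096]] sides [0.165  0.1644 0.1668 0.1609]
yaw -1.8990913968532368 -1.8884817846855368 centre [ 0.531484   -0.03645996  0.096     ]
top outer 131.0 ((534.0150146484375, -35.568115234375), (122.58702850341797, 76.76595306396484), 72.06693267822266) 0.5346860411779697 -0.03289710098484104
top hole 131.0 ((533.025146484375, -34.922340393066406), (109.89044952392578, 66.85987854003906), 71.85389709472656) 0.5344970165415779 -0.033042599204401474
scene outer 101.0 ((534.9487915039062, -34.654510498046875), (157.0648956298828, 135.52871704101562), 83.18624877929688) 0.5343471143329865 -0.031873412758450875
scene hole 101.0 ((573.5066528320312, -46.79009246826172), (125.03946685791016, 24.634174346923828), 66.50723266601562) 0.5747096900608066 -0.04535930515478848
scene hole 101.0 ((510.05377197265625, -30.830307006835938), (104.18571472167969, 27.808700561523438), 82.54412841796875) 0.5099319580857856 -0.03112722452388289
mould hole top [369.5815495  176.77093313] [[ 0.53307275 -0.3494664   0.045     ]]
mould hole scene [139.67419065 225.36787649] [[ 0.53137262 -0.3503603   0.045     ]]
tab [245.9532407  168.59251303]
```

```bash
cat > d.py <<'E'
from h import *
d=np.load("a.npz");I={"top":d["top"],"scene":d["scene"]}
yaw=-1.888;ex=np.array([np.cos(yaw),np.sin(yaw),0]);ey=np.array([-ex[1],ex[0],0]);ez=np.array([0,0,1.])
R=np.c_[ex,ey,ez];o=np.array([.5335,-.0352,0])-.06*ex
up=R@[.819,0,.574];nz=R@[-.574,0,.819];rt=np.cross(up,nz)  # right as one looks at panel
C=o+R@[-.09,0,.0515]
def rect(n,h,W=.07,k=4):  # k px/mm, up the slope = image up
    g=np.arange(-W,W,.001/k);xx,yy=np.meshgrid(g,-g)
    X=C+nz*h+xx[...,None]*rt+yy[...,None]*up
    p=proj(n,X.reshape(-1,3)).astype(np.float32).reshape(*xx.shape,2)
    return cv2.remap(I[n].astype(np.float32),p[...,0],p[...,1],cv2.INTER_CUBIC)
if __name__=="__main__":
    print("C",C,"ex",ex,"rt",rt)
    o_=[[rect(n,h,.05,3.0) for h in (0.003,.040)] for n in I]
    o_=np.vstack([np.hstack(r) for r in o_]);o_=np.clip(o_*1.3,0,255).astype(np.uint8)
    for i in (150,450):
        for j in (150,450): cv2.circle(o_,(j,i),2,(0,0,255),-1)
    cv2.imwrite("pics/r.png",o_)
    # white scale centre at panel surface
    r=rect("top",.002);m=(r.mean(2)>125).astype(np.uint8)
    m[:60]=0
    cs,_=cv2.findContours(m,cv2.RETR_EXTERNAL,cv2.CHAIN_APPROX_NONE)
    for c in sorted(cs,key=cv2.contourArea)[-3:]:print(cv2.contourArea(c)/16,(np.array(cv2.boundingRect(c))/4-[70,70,0,0]))
    # mould mask
    t=I["top"];w=cv2.GaussianBlur(t,(0,0),.7);e=(w[...,0]-w[...,2])
    print("b-r table",np.median(e[200:240,330:350]),"mould",np.median(e[174:180,358:365]))
    f=4;x0,y0=340,155;c=cv2.resize(e[y0:y0+45,x0:x0+55].astype(np.float32),None,fx=f,fy=f,interpolation=cv2.INTER_CUBIC)
    b=cv2.resize(w[y0:y0+45,x0:x0+55].mean(2).astype(np.float32),None,fx=f,fy=f,interpolation=cv2.INTER_CUBIC)
    th=(np.median(e[200:240,330:350])+np.median(e[174:180,358:365]))/2
    m=((c>th)&(b>110)).astype(np.uint8);m=cv2.morphologyEx(m,cv2.MORPH_OPEN,np.ones((9,9)))
    cs,_=cv2.findContours(m,cv2.RETR_EXTERNAL,cv2.CHAIN_APPROX_NONE);q=max(cs,key=cv2.contourArea)
    P=ray("top",(q[:,0]+.5)/f-.5+[x0,y0],.045)[:,:2];print("mould",cv2.minAreaRect(P.astype(np.float32)*1000))
    for uv in((367,154),(375,151),(365,146)):print("handle",ray("top",uv,.07))
E
python3 d.py
```

```text
C [0.58028664 0.1073167  0.0515    ] ex [-0.31191096 -0.95011134  0.        ] rt [-0.95033651  0.31198488  0.        ]
1764.53125 [-50.75 -54.    58.5   79.25]
4857.53125 [-70. -50. 140. 120.]
b-r table -4.849810681966005 mould 2.3756298021322806
mould ((531.539306640625, -368.2127685546875), (136.64584350585938, 59.38853454589844), 80.09445190429688)
handle [[ 0.60712067 -0.33848637  0.07      ]]
handle [[ 0.61762779 -0.36635637  0.07      ]]
handle [[ 0.63552402 -0.33304056  0.07      ]]
```

View pics/r.png

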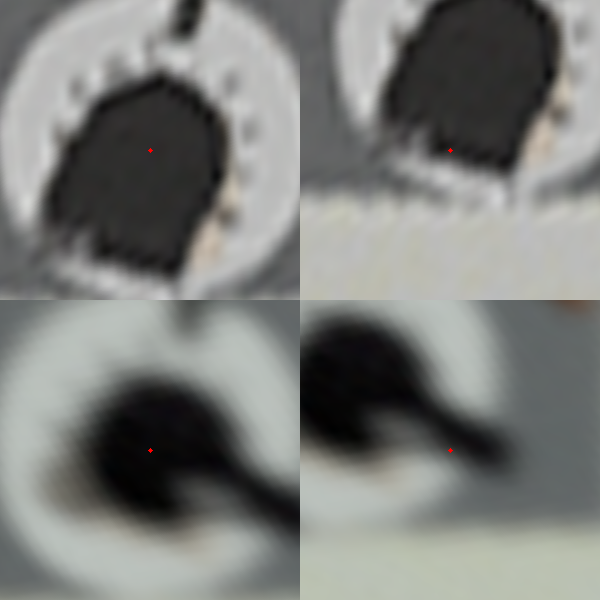

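The rectified panel (cell centres at the red dots, 3 px/mm) puts the tab about 15.5° clockwise of straight up, at (187,15). The bar lies about 20° off level with its white line at the left end, around (410,130), so the pointer is about 70° anticlockwise of up. The dial therefore needs about +85°. I'll do the dial first.

```bash
cat > go.py <<'E'
from d import *
from scipy.spatial.transform import Rotation as Ro
np.set_printoptions(precision=4,suppress=True)
def cur():
    s=robot.sense();return s["position"],Ro.from_quat(s["tcp_rot"]),s
def to(p,Rt):
    c,Q,s=cur();rv=(Q.inv()*Ro.from_matrix(Rt)).as_rotvec()
    print("t in tool now",Q.inv().apply(p-c),"rotvec",rv,"deg",np.degrees(np.linalg.norm(rv)),"t after turn",Rt.T@(p-c))
def dialR(deg,sg=1): # deg clockwise from up
    a=np.radians(deg);b=sg*(np.sin(a)*rt+np.cos(a)*up);z=-nz
    return np.c_[b,np.cross(z,b),z]
def downR(yaw,sg=1):
    x=sg*np.array([np.cos(yaw),np.sin(yaw),0]);z=np.array([0,0,-1.]);return np.c_[x,np.cross(z,x),z]
E
python3 - <<'E'
from go import *
for sg in(1,-1):
    to(C+.002*up+nz*.12,dialR(-70,sg))
print(cur()[1].as_matrix(),C+nz*.12)
E
```

```text
t in tool now [-0.4641 -0.2311  0.0545] rotvec [ 0.2153  0.8633 -2.8042] deg 168.56049258083962 t after turn [0.4733 0.0503 0.2131]
t in tool now [-0.4641 -0.2311  0.0545] rotvec [ 0.5942 -0.1482  0.2028] deg 36.96165635632634 t after turn [-0.4733 -0.0503  0.2131]
[[-0.8974  0.4411 -0.    ]
 [ 0.4411  0.8974  0.    ]
 [ 0.     -0.     -1.    ]] [0.6018 0.1728 0.1498]
```

move_arm(steps=[[[-0.033,-0.0165,0,0,0,0,0.4],[-0.033,-0.0165,0,0,0,0,0.4],[-0.033,-0.0165,0,0,0,0,0.4],[-0.033,-0.0165,0,0,0,0,0.4],[-0.033,-0.0165,0,0,0,0,0.4],[-0.033,-0.0165,0,0,0,0,0.4],[-0.033,-0.0165,0,0,0,0,0.4],[-0.033,-0.0165,0,0,0,0,0.4],[-0.033,-0.0165,0,0,0,0,0.4],[-0.033,-0.0165,0,0,0,0,0.4],[-0.033,-0.0165,0,0,0,0,0.4],[-0.033,-0.0165,0,0,0,0,0.4],[-0.033,-0.0165,0,0,0,0,0.4],[-0.033,-0.0165,0,0,0,0,0.4],[0,0,0,0.099,-0.0247,0.0338,0.4],[0,0,0,0.099,-0.0247,0.0338,0.4],[0,0,0,0.099,-0.0247,0.0338,0.4],[0,0,0,0.099,-0.0247,0.0338,0.4],[0,0,0,0.099,-0.0247,0.0338,0.4],[0,0,0,0.099,-0.0247,0.0338,0.4]]])

```text
clock: 2.77
position: [0.5996, 0.1736, 0.2063]
tcp_rot: [0.312, 0.901, -0.302, 0.006]
wrist_force: [-0.6, -0.8, -1.0]
opening: 0.402
grip_force: 0.0
```

Run:
```python
from go import *
to(C+.002*up+nz*.05,dialR(-70,-1));s=cur()[2];print(s["joints"],s["position"],s["opening"])
t=avg("top",4);c=avg("scene",4)
o=np.hstack([cv2.resize(x[y0:y0+90,x0:x0+100],(400,360),interpolation=cv2.INTER_CUBIC) for x,x0,y0 in((t,190,110),(c,220,160))])
cv2.imwrite("pics/pre.png",np.clip(o*1.3,0,255))
```

```text
t in tool now [0.0086 0.0295 0.1163] rotvec [-0.002   0.0025 -0.0015] deg 0.20620804834401385 t after turn [0.0082 0.0293 0.1164]
[-0.6847  0.8934  0.2863  1.1923  0.2068  1.5208  0.3944] [0.5996 0.1736 0.2063] 0.4020604154777244[ WARN:0@5.749] global loadsave.cpp:1063 imwrite_ Unsupported depth image for selected encoder is fallbacked to CV_8U.
```

View pics/pre.png

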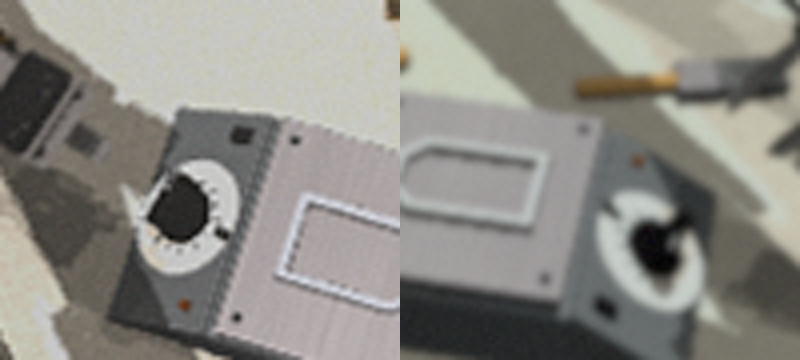

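The gripper stands clear to the left of the dial. Both views agree that the white line lies at h≈40 mm on the left end of the bar. Going down now, half-open.

move_arm(steps=[[[0.004,0.015,0.02,0,0,0,0.4],[0.0045,0.0145,0.02,0,0,0,0.4],[0,0,0.025,0,0,0,0.4],[0,0,0.025,0,0,0,0.4],[0,0,0.025,0,0,0,0.4],[0,0,0,0,0,0,0.4]]])

```text
clock: 3.67
position: [0.5859, 0.1278, 0.0926]
tcp_rot: [0.313, 0.9, -0.303, 0.002]
wrist_force: [-0.9, -0.7, 0.2]
opening: 0.396
grip_force: 0.0
```

Run:
```python
from go import *
to(C+.002*up+nz*.015,dialR(-70,-1));s=cur()[2];print(s["wrist_force"],s["opening"])
```

```text
t in tool now [0.0003 0.0045 0.0308] rotvec [-0.0062 -0.0039 -0.0022] deg 0.44034668464636184 t after turn [0.0004 0.0043 0.0309]
[-0.8867 -0.7237  0.194 ] 0.39637994795439063
```

move_arm(steps=[[[0,0.002,0.01,0,0,0,0.4],[0,0.0015,0.01,0,0,0,0.4],[0,0,0.01,0,0,0,0.4],[0,0,0,0,0,0,0.4],[0,0,0,0,0,0,0.1],[0,0,0,0,0,0,0],[0,0,0,0,0,0,0],[0,0,0,0,0,0,0],[0,0,0,0,0,0,0],[0,0,0,0,0,0,0]]], newtons=15)

```text
clock: 4.5
position: [0.5839, 0.1174, 0.0691]
tcp_rot: [0.312, 0.9, -0.303, 0.004]
wrist_force: [-3.9, -0.7, 6.4]
opening: 0.151
grip_force: 14.7
```

Run:
```python
from go import *
to(C+.002*up+nz*.015,dialR(-70,-1));s=cur()[2];print(s["wrist_force"],s["moment"],s["opening"]*94,s["joints"][6])
```

```text
t in tool now [ 0.0001 -0.0007  0.0055] rotvec [-0.0044 -0.0006 -0.0005] deg 0.2569284323007734 t after turn [ 0.0001 -0.0007  0.0055]
[-3.8664 -0.6975  6.4396] [-0.596   0.8948 -0.4083] 14.151075259009588 0.34672463750669685
```

Gripped at 14 mm. Turning clockwise by 1.495 rad.

move_arm(steps=[[[0,0,0,0,0,0,0],[0,0,0,0,0,0.115,0],[0,0,0,0,0,0.115,0],[0,0,0,0,0,0.115,0],[0,0,0,0,0,0.115,0],[0,0,0,0,0,0.115,0],[0,0,0,0,0,0.115,0],[0,0,0,0,0,0.115,0],[0,0,0,0,0,0.115,0],[0,0,0,0,0,0.115,0],[0,0,0,0,0,0.115,0],[0,0,0,0,0,0.115,0],[0,0,0,0,0,0.115,0],[0,0,0,0,0,0.115,0],[0,0,0,0,0,0,0],[0,0,0,0,0,0,0]]], newtons=25)

```text
clock: 5.83
position: [0.5821, 0.1174, 0.0695]
tcp_rot: [0.841, 0.448, -0.221, 0.208]
wrist_force: [-7.5, -0.4, 11.7]
opening: 0.148
grip_force: 24.9
```

Run:
```python
from go import *
to(C+.002*up+nz*.015,dialR(15.5,-1));s=cur()[2];print(s["wrist_force"],s["moment"],"Mz",s["moment"]@-nz,s["opening"]*94,s["joints"][6])
```

```text
t in tool now [0.0004 0.0013 0.0055] rotvec [-0.0035  0.0069 -0.0033] deg 0.4850774887855959 t after turn [0.0004 0.0013 0.0056]
[-7.487  -0.3525 11.7181] [-0.8285  1.7699 -0.9894] Mz -0.006541166035765704 13.905282796719103 -0.8372333164161874
```

move_arm(steps=[[[0,0,0,0,0,0,0.4],[0,0,0,0,0,0,0.4],[0,0,0,0,0,0,0.4],[0,0,0,0,0,0,0.4],[0,0,-0.02,0,0,0,0.4],[0,0,-0.03,0,0,0,0.4],[0,0,-0.04,0,0,0,0.4],[0,0,-0.04,0,0,0,0.4],[0,0,-0.04,0,0,0,0.4],[0,0,-0.04,0,0,0,0.4]]])

```text
clock: 6.67
position: [0.6229, 0.2343, 0.2411]
tcp_rot: [0.841, 0.449, -0.217, 0.208]
wrist_force: [1.8, 1.1, 0.8]
opening: 0.403
grip_force: 0.0
```

Run:
```python
from go import *
t=avg("top",8);c=avg("scene",8);np.savez("a.npz",top=t,scene=c)
import d;d.I={"top":t,"scene":c}
o_=np.vstack([np.hstack([rect(n,h,.05,3.0) for h in (0.003,.040)]) for n in ("top","scene")])
cv2.imwrite("pics/r2.png",np.clip(o_*1.3,0,255).astype(np.uint8))
# mould moves: above mould, tool down, across width
P=np.array([.5322,-.35,0])
for y in(-1.735,):
    for sg in(1,-1):to(P+[0,0,.22],downR(y,sg))
print(cur()[0],cur()[2]["joints"])
```

```text
t in tool now [-0.4227  0.2179  0.3498] rotvec [ 0.8388 -0.0504  2.6031] deg 156.72587043245792 t after turn [ 0.59   -0.0059  0.0192]
t in tool now [-0.4227  0.2179  0.3498] rotvec [ 0.037   0.6146 -0.4128] deg 42.474501207397026 t after turn [-0.59    0.0059  0.0192]
[0.6228 0.233  0.2392] [-0.8544  1.0346  0.7374  0.951  -0.128   1.6947 -0.875 ]
```

View pics/r2.png

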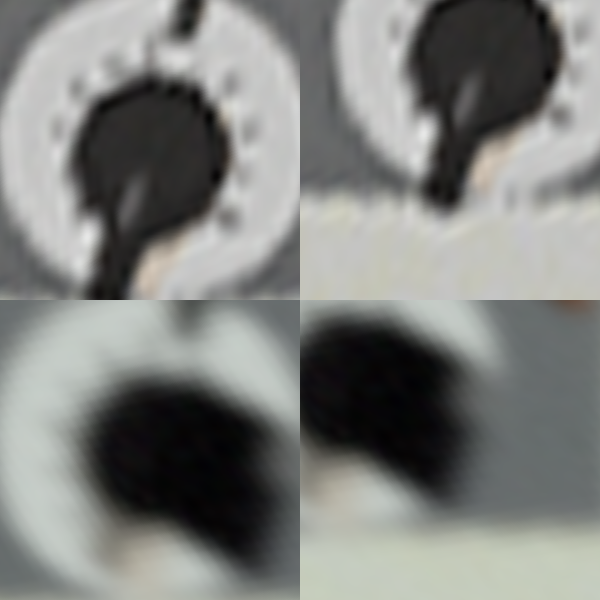

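The rectified view shows the white line at (467,95) and the bar's tail at (440,205), so the pointer now lies up the slope near the tab at (187,12). A numeric check of the tab angle about the scale's fitted centre follows, along with a better mould fix while I'm at it.

Run:
```python
from go import *
k=4;W=.07;n0=280
g=rect("top",.001).mean(2)
pts=[]
for a in np.radians(list(range(-100,-5,4))+list(range(40,120,4))):
    r=np.arange(38,58,.25);x=n0+k*r*np.sin(a);y=n0-8-k*r*np.cos(a)
    v=cv2.remap(g,x[None].astype(np.float32),y[None].astype(np.float32),1)[0]
    v=cv2.GaussianBlur(v[None],(1,1),0)[0];dv=np.gradient(cv2.blur(v[None],(5,1))[0]);i=dv.argmin()
    if dv[i]<-2: pts.append((x[i],y[i]))
p=np.array(pts,np.float32)
A=np.c_[2*p,np.ones(len(p))]
for _ in range(3):
    s=np.linalg.lstsq(A,(p**2).sum(1),rcond=None)[0];c=s[:2];R_=np.sqrt(s[2]+c@c);e=np.abs(np.hypot(*(p-c).T)-R_);q=e<3*np.median(e)+.5;p=p[q];A=A[q]
cm=(c-n0)/k;print("scale centre mm (right,down)",cm,"R",R_/k,len(p),e.mean()/k)
g5=rect("top",.006).mean(2)
yy,xx=np.mgrid[0:560,0:560];dx=(xx-c[0])/k;dy=-(yy-c[1])/k;rr=np.hypot(dx,dy);an=np.degrees(np.arctan2(dx,dy))
m=(rr>38)&(rr<47)&(abs(an-16)<14);w=np.clip(130-g5,0,None)*m
print("tab angle",(w*an).sum()/w.sum(),"r",(w*rr).sum()/w.sum())
# bar on top at h=.04
g4=rect("top",.040).mean(2);c4=c
dx=(xx-c4[0])/k;dy=-(yy-c4[1])/k
m=(np.hypot(dx-5,dy-17)<8);w=np.clip(g4-np.median(g4[m])-8,0,None)*m
X=np.c_[dx[w>0],dy[w>0]];ww=w[w>0];mu=(X*ww[:,None]).sum(0)/ww.sum();ev=np.linalg.eigh(np.cov(X.T,aweights=ww))[1][:,1]
print("line centroid",mu,"angle of pos",np.degrees(np.arctan2(*mu)),"dir",np.degrees(np.arctan(ev[0]/ev[1])))
# mould: bottom edge & left edge of the top face from brightness
t=np.load("a.npz")["top"];w=cv2.GaussianBlur(t,(0,0),.5).mean(2);E=[]
for u in range(359,374):
    col=w[178:192,u];i=np.gradient(col).argmin();q=np.gradient(col)[i-1:i+2];E.append((u,178+i+(q[2]-q[0])/(2*(2*q[1]-q[0]-q[2]))*1))
E=ray("top",E,.045)[:,:2];l=cv2.fitLine(E.astype(np.float32),cv2.DIST_HUBER,0,.001,.001).ravel()
print("mould edge dir yaw",np.arctan2(l[1],l[0]),np.arctan2(-l[1],-l[0]),"hole to edge",np.abs(np.cross(l[:2],np.array([.5331,-.3495])-l[2:])))
```

```text
scale centre mm (right,down) [ 1.1325 -0.7478] R 52.73225349500596 44 0.47241041561008434
tab angle 13.891631837388505 r 43.446707418242376
line centroid [ 4.0601 15.8567] angle of pos 14.361889473826345 dir 19.906504271001417
mould edge dir yaw 1.3789092 -1.7626835 hole to edge 0.028691561278994807<stdin>:30: DeprecationWarning: Arrays of 2-dimensional vectors are deprecated. Use arrays of 3-dimensional vectors instead. (deprecated in NumPy 2.0)
```

The tab reads 13.9–15.5° and the pointer 14.4–15.7°, so the dial is set. Next is the mould.

move_arm(steps=[[[0,0,0,0.006,0.1025,-0.0655,0.9],[0,0,0,0.006,0.1025,-0.0655,0.9],[0,0,0,0.006,0.1025,-0.0655,0.9],[0,0,0,0.006,0.1025,-0.0655,0.9],[0,0,0,0.006,0.1025,-0.0655,0.9],[0,0,0,0.006,0.1025,-0.0655,0.9],[-0.041,0,0,0,0,0,0.9],[-0.041,0,0,0,0,0,0.9],[-0.041,0,0,0,0,0,0.9],[-0.041,0,0,0,0,0,0.9],[-0.041,0,0,0,0,0,0.9],[-0.041,0,0,0,0,0,0.9],[-0.041,0,0,0,0,0,0.9],[-0.041,0,0,0,0,0,0.9],[-0.041,0,0,0,0,0,0.9],[-0.041,0,0,0,0,0,0.9],[-0.041,0,0,0,0,0,0.9],[-0.041,0,0,0,0,0,0.9],[-0.041,0,0,0,0,0,0.9],[-0.041,0,0,0,0,0,0.9]]])

```text
clock: 9.13
position: [0.5179, -0.3334, 0.2397]
tcp_rot: [0.769, 0.64, 0.002, 0.003]
wrist_force: [1.1, -0.0, -0.4]
opening: 0.898
grip_force: 0.0
```

```bash
cat > g.py <<'E'
from go import *
import sys
x,y,z,yaw=map(float,sys.argv[1:5]);to(np.array([x,y,z]),downR(yaw,-1));s=cur()[2];print(s["position"],s["joints"],s["wrist_force"],s["opening"]*94,s["clock"])
E
python3 g.py .5325 -.3498 .10 -1.755
```

```text
t in tool now [-0.0135  0.0163  0.1398] rotvec [0.0073 0.0002 0.0017] deg 0.42980153855133324 t after turn [-0.0135  0.0173  0.1397]
[ 0.5179 -0.3334  0.2397] [ 0.2311  0.5818  0.4901  1.5923 -0.3087  1.038   0.6267] [ 1.1123 -0.0061 -0.4359] 84.45541627439869 9.1333
```

move_arm(steps=[[[-0.006,0.0085,0.03,0.0035,0,0,0.9],[-0.006,0.0085,0.03,0.0035,0,0,0.9],[0,0,0.04,0,0,0,0.9],[0,0,0.04,0,0,0,0.9],[0,0,0,0,0,0,0.9],[0,0,0,0,0,0,0.9],[0,0,0,0,0,0,0.9]]])

```text
clock: 9.72
position: [0.5345, -0.3475, 0.1015]
tcp_rot: [0.769, 0.64, 0.0, 0.001]
wrist_force: [0.7, 0.2, 1.1]
opening: 0.901
grip_force: 0.0
```

```bash
python3 g.py .5325 -.3498 .019 -1.755
```

```text
t in tool now [-0.0025 -0.0018  0.0825] rotvec [0.0024 0.0017 0.0016] deg 0.1926542200436686 t after turn [-0.0026 -0.0016  0.0825]
[ 0.5345 -0.3475  0.1015] [ 0.2903  0.7667  0.4131  1.6592 -0.3989  0.7974  0.6991] [0.7055 0.2425 1.118 ] 84.68544272815654 9.7167
```

move_arm(steps=[[[-0.0015,-0.001,0.02,0,0,0,0.9],[-0.001,-0.001,0.02,0,0,0,0.9],[0,0,0.02,0,0,0,0.9],[0,0,0.015,0,0,0,0.9],[0,0,0.007,0,0,0,0.9],[0,0,0,0,0,0,0.9],[0,0,0,0,0,0,0.9],[0,0,0,0,0,0,0.6],[0,0,0,0,0,0,0.5],[0,0,0,0,0,0,0.5],[0,0,0,0,0,0,0.4],[0,0,0,0,0,0,0.4],[0,0,0,0,0,0,0.4],[0,0,0,0,0,0,0.4]]], newtons=20)

```text
clock: 10.88
position: [0.5318, -0.3488, 0.018]
tcp_rot: [0.769, 0.64, 0.0, 0.001]
wrist_force: [0.7, 0.7, 3.3]
opening: 0.596
grip_force: 20.0
```

```bash
python3 g.py .5325 -.3498 .019 -1.755
```

```text
t in tool now [-0.0009  0.0008 -0.001 ] rotvec [0.0013 0.0005 0.0019] deg 0.1351466357460746 t after turn [-0.0009  0.0008 -0.001 ]
[ 0.5318 -0.3488  0.018 ] [ 0.331   0.8755  0.3498  1.7    -0.4527  0.6456  0.7484] [0.6758 0.7206 3.2692] 56.02913207587585 10.8833
```

Gripped at 56 mm. Lifting and carrying it over the pocket.

move_arm(steps=[[[0,0,-0.01,0,0,0,0.4],[0,0,-0.02,0,0,0,0.4],[0,0,-0.03,0,0,0,0.4],[0,0,-0.04,0,0,0,0.4],[0,0,-0.04,0,0,0,0.4],[0,0,-0.04,0,0,0,0.4],[0.03,0,0,0,0,0,0.4],[0.03,0,0,0,0,0,0.4],[0.04,0,0,0,0,0,0.4],[0.04,0,0,0,0,0,0.4],[0.04,0,0,0,0,0,0.4],[0.04,0,0,0,0,0,0.4],[0.03,0,0,0,0,0,0.4],[0.03,0,0,0,0,0,0.4],[0.02,0,0,0,0,0,0.4],[0,0,0,0,0,0,0.4],[0,0,0,0,0,0,0.4]]], newtons=25)

```text
clock: 12.3
position: [0.5848, -0.0518, 0.197]
tcp_rot: [0.768, 0.641, -0.001, -0.001]
wrist_force: [0.2, -0.7, -1.2]
opening: 0.593
grip_force: 25.0
```

```bash
python3 g.py .5338 -.0342 .155 -1.888
```

```text
t in tool now [ 0.0083 -0.0532  0.0421] rotvec [-0.002   0.0004  0.1378] deg 7.897345796944295 t after turn [ 0.0009 -0.054   0.042 ]
[ 0.5848 -0.0518  0.197 ] [-0.2701  0.5927  0.4969  1.716  -0.3405  0.9219  0.1847] [ 0.1814 -0.6837 -1.204 ] 55.74233985088378 12.3
```

move_arm(steps=[[[0,0,0,-0.001,0,0.069,0.4],[0,0,0,-0.001,0,0.069,0.4],[0,-0.025,0.01,0,0,0,0.4],[0.001,-0.03,0.01,0,0,0,0.4],[0,0,0.01,0,0,0,0.4],[0,0,0.012,0,0,0,0.4],[0,0,0,0,0,0,0.4],[0,0,0,0,0,0,0.4],[0,0,0,0,0,0,0.4]]])

```text
clock: 13.05
position: [0.5341, -0.0365, 0.1558]
tcp_rot: [0.811, 0.585, 0.001, 0.001]
wrist_force: [-0.3, -0.6, -3.0]
opening: 0.592
grip_force: 25.0
```

```bash
python3 g.py .5329 -.0347 .132 -1.888
python3 - <<'E'
from h import *
t=avg("top",5);c=avg("scene",5)
o=np.hstack([cv2.resize(x[y0:y0+75,x0:x0+75],(400,400),interpolation=cv2.INTER_CUBIC) for x,x0,y0 in((t,240,135),(c,200,165))])
cv2.imwrite("pics/over.png",np.clip(o*1.3,0,255).astype(np.uint8))
E
```

```text
t in tool now [ 0.0013 -0.0018  0.0238] rotvec [ 0.0027  0.0005 -0.0049] deg 0.32083508354598683 t after turn [ 0.0013 -0.0017  0.0238]
[ 0.5341 -0.0365  0.1558] [-0.3225  0.5797  0.5129  1.9035 -0.4002  0.7581  0.0931] [-0.3292 -0.6335 -2.9851] 55.607518189478306 13.05
```

View pics/over.png

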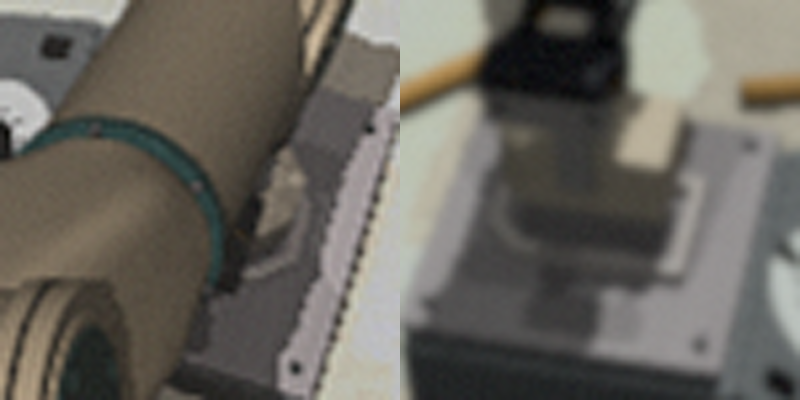

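The view shows the mould above the pocket, with its nose (left in the scene view) over the tapered end. Going down in stages, with corrections.

move_arm(steps=[[[0.0013,-0.0017,0.01,0.002,0,-0.004,0.4],[0,0,0.01,0,0,0,0.4],[0,0,0.006,0,0,0,0.4],[0,0,0,0,0,0,0.4],[0,0,0,0,0,0,0.4],[0,0,0,0,0,0,0.4]]])

```text
clock: 14.05
position: [0.5326, -0.0336, 0.1291]
tcp_rot: [0.81, 0.587, -0.0, 0.0]
wrist_force: [-0.3, -0.5, -2.7]
opening: 0.595
grip_force: 25.0
```

```bash
python3 g.py .5329 -.0347 .120 -1.888
```

```text
t in tool now [-0.0009  0.0006  0.0091] rotvec [-0.0001  0.0002  0.0005] deg 0.030735542418169278 t after turn [-0.0009  0.0006  0.0091]
[ 0.5326 -0.0336  0.1291] [-0.3058  0.6152  0.4832  1.9287 -0.4289  0.7002  0.1186] [-0.2771 -0.4638 -2.7433] 55.9521010196865 14.05
```

move_arm(steps=[[[-0.001,0.0006,0.001,0,0,0,0.4],[0,0,0.002,0,0,0,0.4],[0,0,0.002,0,0,0,0.4],[0,0,0.001,0,0,0,0.4],[0,0,0.001,0,0,0,0.4],[0,0,0,0,0,0,0.4],[0,0,0,0,0,0,0.4]]])

```text
clock: 14.63
position: [0.5328, -0.0345, 0.1222]
tcp_rot: [0.81, 0.587, -0.0, -0.0]
wrist_force: [-1.3, -0.8, -2.5]
opening: 0.594
grip_force: 25.0
```

```bash
python3 g.py .5329 -.0347 .1145 -1.888
```

```text
t in tool now [-0.0002  0.0002  0.0077] rotvec [-0.0001  0.      0.0009] deg 0.05121237420523236 t after turn [-0.0002  0.0002  0.0077]
[ 0.5328 -0.0345  0.1222] [-0.2981  0.6252  0.4748  1.9337 -0.4366  0.6851  0.1273] [-1.2704 -0.7729 -2.4997] 55.85857868496941 14.6333
```

The base is 2 mm below the cleat tops with no added force, so the mould is inside the pocket.

move_arm(steps=[[[0,0,0.0015,0,0,0,0.4],[0,0,0.0015,0,0,0,0.4],[0,0,0.0015,0,0,0,0.4],[0,0,0.001,0,0,0,0.4],[0,0,0.001,0,0,0,0.4],[0,0,0,0,0,0,0.4],[0,0,0,0,0,0,0.4]]])

```text
clock: 15.22
position: [0.5328, -0.0345, 0.1157]
tcp_rot: [0.81, 0.587, -0.0, -0.0]
wrist_force: [0.5, 0.2, -1.8]
opening: 0.594
grip_force: 25.0
```

```bash
python3 g.py .5329 -.0347 .1145 -1.888
```

```text
t in tool now [-0.0001  0.0002  0.0012] rotvec [-0.0002  0.0001  0.0008] deg 0.048720775664992125 t after turn [-0.0001  0.0002  0.0012]
[ 0.5328 -0.0345  0.1157] [-0.2926  0.6345  0.4672  1.9387 -0.4439  0.6707  0.1335] [ 0.5135  0.207  -1.7869] 55.865786537000936 15.2167
```

move_arm(steps=[[[0,0,0.001,0,0,0,0.4],[0,0,0.001,0,0,0,0.4],[0,0,0.0005,0,0,0,0.4],[0,0,0,0,0,0,0.4],[0,0,0,0,0,0,0.4]]])

```text
clock: 15.63
position: [0.5329, -0.0346, 0.1139]
tcp_rot: [0.81, 0.587, 0.0, -0.0]
wrist_force: [-1.8, 0.4, 5.4]
opening: 0.596
grip_force: 25.0
```

The upward force at TCP z = 0.114 shows the mould is seated on the plate. Releasing and backing off.

move_arm(steps=[[[0,0,0,0,0,0,0.6],[0,0,0,0,0,0,0.65],[0,0,0,0,0,0,0.7],[0,0,0,0,0,0,0.75],[0,0,0,0,0,0,0.8],[0,0,0,0,0,0,0.8],[0,0,-0.01,0,0,0,0.8],[0,0,-0.03,0,0,0,0.8],[0,0,-0.04,0,0,0,0.8],[0,0,-0.04,0,0,0,0.8],[-0.03,0.03,0,0,0,0,0.8],[-0.04,0.04,0,0,0,0,0.8],[-0.04,0.04,0,0,0,0,0.8],[-0.04,0.04,0,0,0,0,0.8],[-0.04,0.04,0,0,0,0,0.8],[-0.04,0.04,0,0,0,0,0.8],[0,0,0,0,0,0,0.8]]], newtons=5)

```text
clock: 17.05
position: [0.6458, -0.268, 0.2333]
tcp_rot: [0.812, 0.583, -0.002, 0.004]
wrist_force: [-1.0, -0.4, 0.6]
opening: 0.802
grip_force: 0.0
```

Run:
```python
from h import *
t=avg("top",6);c=avg("scene",6);np.savez("a.npz",top=t,scene=c);print(robot.sense()["position"])
o=np.hstack([cv2.resize(x[y0:y0+90,x0:x0+110],(400,328),interpolation=cv2.INTER_CUBIC) for x,x0,y0 in((t,212,128),(c,195,165))])
cv2.imwrite("pics/end.png",np.clip(o*1.2,0,255).astype(np.uint8))
```

```text
[ 0.64592049 -0.25684066  0.2335226 ]
```

View pics/end.png

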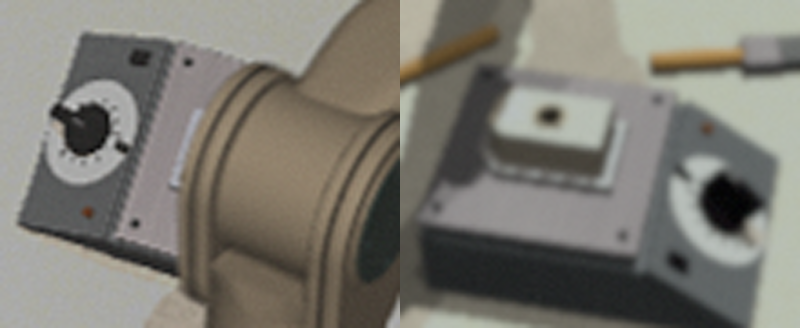

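The scene view shows the mould lying flat inside the cleats, nose to the tapered end. In the top view the bar runs from its tail at (60,110) through the hub to the tab at (123,147). Handing in.

```bash
python3 -c "
from cell import robot
print(robot.close_job())"
```

```text
the job is handed in; nothing more can be done
None
```

I handed the job in at about 18 s: the tapered mould lies flat in its pocket, nose to the tapered end, and the dial points at the index tab to within about 2° by my measurement. The hand-in returned no verdict.

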